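Load the stain bottles into their holders in staining order

ROBOT

A 7-joint arm with a two-finger parallel gripper is mounted at the origin on the work surface. World frame = base frame: x ahead of the robot, y to its left, z up, the work surface at z = 0. Lengths are in mm, angles in rad, forces in N, time in s.
With the tool pointing down it reaches from about 400 to 875 mm from the base axis. Payload 19.3 kg.
Tool frame: the origin (TCP) lies where the fingers leave the gripper's body, on its centre line; the fingertips stand 73 mm ahead of it and the grasp point (between the pads) lies 54 mm ahead of it; z points along the fingers, y is the direction in which the jaws open and shut (so a half turn about z gives the same grasp; the last joint's range is limited). The gripper opens to 85 mm and grips with 20 to 120 N. Pads are 22 mm wide; open, the fingers measure 114 mm over their backs; the gripper's body (76 mm by 85 mm) begins 54 mm behind the grasp point. The pads swing forward as they close: fully open they stand 13 mm farther back than shut.
Start: joints at [1.149, 0.521, -0.036, 1.599, 0.021, 1.021, -0.113], TCP at [215.34, -586.724, 303.891] pointing down, gripper open.
Joint ranges: [-2.91, 2.91], [-0.3, 2.13], [-1.5, 1.42], [0.17, 2.43], [-1.26, 4.41], [0.16, 1.93], [-2.52, 2.52]. Speed limits (rad/s): [1.89, 1.89, 2.39, 2.39, 3.01, 3.01, 3.01].

INTERFACE

Orientations are given as [roll, pitch, yaw] about the fixed x, y, z axes, in that order (R = Rz(yaw) Ry(pitch) Rx(roll)).
In Python, from plant import ctrl gives the robot as it stands.
- The arm moves only by the tool jog_arm, never from a script. Its argument "motion" is one flat list of numbers, 7 for each row, row after row: the shift along the world's x, y, z as a fraction of full scale, then the turn, a rotation vector about the world's x, y, z as a fraction of full scale, then the gripper command: -1 is shut, 1 is fully open, values between are in proportion. A call has 1 to 5 rows; each row is the pose to reach, as a shift and turn from the pose commanded when the call began, turning the shorter way round; what a row does not reach only later rows make up. Full scale, the value 1, is 0.15 m for a shift and 360 degrees for a turn. A row lasts 1/8 s, in which the tool goes at most 62.5 mm and 10.7 degrees, less where a joint would pass 70% of its speed; a pose out of reach is approached as far as the arm can. A call with a number of a shift or a turn outside -1 to 1 is refused whole. A call with a gripper value outside its range is refused whole. The fingers move at their own pace and stop on an object; "grip_force" is the grip in N (left out, the last holds). Time passes only in rows, so rows that repeat a pose let the fingers close. It gives the time, the measured TCP pose, the force and the opening at its end, in the units of the state.
- ctrl.read_state(): the state, without advancing time (a new reading comes with each control period).
- ctrl.snapshot(name): name is "scene" or "side" or "wrist"; returns the picture (384x512x3 uint8, blue, green, red); there is no depth.
- ctrl.get_calibration(name): a dict with "fov_y" (degrees; the focal length in pixels is half the picture's height over the tangent of half this angle, whatever the lens; pixels are square), "cx", "cy" (the principal point, pixels), "pose" (4x4, takes a point from camera to world coordinates); the wrist camera has in their place "hand_eye" (4x4, takes a point from camera to tool coordinates, whose origin is the TCP and whose axes are the flange's). Camera axes: x right, y down, z forward; pixel columns grow to the right and rows downward; lengths in mm; the calibration is good to about 2 mm. A picture is of the moment at which its call begins: read the wrist's pose just before it. get_calibration takes no time and is no camera call.
- ctrl.job_done(): hands the job in, once; it reports no verdict.
The state is a dict: "time": time; "q": joint angles; "qd": joint speeds; "effort": joint torques, N m; "position": TCP position; "eef_rot": TCP orientation; "force": force on the tool from outside, world axes, zero at the start; "ft_torque": the same for the moment, N m; "grip_width": finger opening in mm.
Only numpy, scipy, OpenCV 4.12 (cv2) and the standard library are available. Lean on these libraries where they do the work, as an engineer would, in place of code of your own. Each camera call takes 0.05 s, during which the arm holds its last target.

TASK

Get the staining place ready: stand each of the four amber dropper bottles upright in the dish-shaped holder of its own colour, one at a time in staining order - violet, then yellow, then green, then red - without tipping any bottle over. Leave the two white specimen pots where they are, although their lids are red and yellow too.

Things in the scene. Friction and masses are not known exactly. Their poses are not given: they have to be found in the camera images.
- bottle_violet: The violet stain: a loose round amber-glass dropper bottle with a violet screw collar and violet rubber bulb on top. Body 34 mm diameter, straight up to 54 mm, then a shoulder; collar 25 mm diameter from 60 to 73 mm; bulb 15 mm diameter; 88 mm tall in all; about 75 g. A paper label with a coloured stripe goes round the body. Origin: centre of its underside; z up along the bottle.
- bottle_yellow: The yellow stain: a loose round amber-glass dropper bottle with a yellow screw collar and yellow rubber bulb on top. Body 34 mm diameter, straight up to 54 mm, then a shoulder; collar 25 mm diameter from 60 to 73 mm; bulb 15 mm diameter; 88 mm tall in all; about 75 g. A paper label with a coloured stripe goes round the body. Origin: centre of its underside; z up along the bottle.
- bottle_green: The green stain: a loose round amber-glass dropper bottle with a green screw collar and green rubber bulb on top. Body 34 mm diameter, straight up to 54 mm, then a shoulder; collar 25 mm diameter from 60 to 73 mm; bulb 15 mm diameter; 88 mm tall in all; about 75 g. A paper label with a coloured stripe goes round the body. Origin: centre of its underside; z up along the bottle.
- bottle_red: The red stain: a loose round amber-glass dropper bottle with a red screw collar and red rubber bulb on top. Body 34 mm diameter, straight up to 54 mm, then a shoulder; collar 25 mm diameter from 60 to 73 mm; bulb 15 mm diameter; 88 mm tall in all; about 75 g. A paper label with a coloured stripe goes round the body. Origin: centre of its underside; z up along the bottle.
- holder_violet: The violet bottle holder: a low round open dish, violet all over, fixed to the bench. Outer diameter 72 mm at the foot and 68 mm at the rim, rim 16 mm high, recess 56 mm across at the rim, flat floor 4 mm above the bench. Origin: centre of its underside, on the bench; z up.
- holder_yellow: The yellow bottle holder: a low round open dish, yellow all over, fixed to the bench. Outer diameter 72 mm at the foot and 68 mm at the rim, rim 16 mm high, recess 56 mm across at the rim, flat floor 4 mm above the bench. Origin: centre of its underside, on the bench; z up.
- holder_green: The green bottle holder: a low round open dish, green all over, fixed to the bench. Outer diameter 72 mm at the foot and 68 mm at the rim, rim 16 mm high, recess 56 mm across at the rim, flat floor 4 mm above the bench. Origin: centre of its underside, on the bench; z up.
- holder_red: The red bottle holder: a low round open dish, red all over, fixed to the bench. Outer diameter 72 mm at the foot and 68 mm at the rim, rim 16 mm high, recess 56 mm across at the rim, flat floor 4 mm above the bench. Origin: centre of its underside, on the bench; z up.
- pot_red: A bystander: loose white plastic specimen pot with a flat red lid 55 mm in diameter, 60 mm tall, about 90 g; not a stain bottle. Origin: centre of its underside; z up.
- pot_yellow: A bystander: loose white plastic specimen pot with a flat yellow lid 55 mm in diameter, 60 mm tall, about 90 g; not a stain bottle. Origin: centre of its underside; z up.
There are look-alikes about, which are no part of the job. Leave any pink look-alike of the holder_red alone.

How it is judged:
By the outcome, as a careful person would: the job done as asked, in the order asked, and still so for the second after the job is handed in, with the robot touching nothing.
It also fails if it takes over 102 s, if anything falls off the work surface, if the arm or the gripper's body presses on something with over 40 N, if the wrist force passes 120 N, or if a joint passes its speed limit or range.

## Working session

There is one attempt and no reset: what is moved stays moved. The work goes in short steps, Python scripts to look and compute and a tool call to move; the robot and the scene stay as the last step left them, time stands still between calls to the robot, and variables do not carry over. Pictures are saved under pics/ and viewed, and the job is handed in when it is done.

Besides the shell and the picture viewer there is one more tool, called after "Request:" in YAML: its name, and indented under it one key for each argument. jog_arm: Moves the arm, as the interface text tells. Its arguments: {"type":"object","properties":{"motion":{"type":"array","items":{"type":"number"}},"grip_force":{"type":"number"}},"required":["motion"]}

```bash
ls; mkdir -p pics; python3 - <<'E'
from plant import ctrl
import cv2,numpy as np
np.set_printoptions(precision=3,suppress=True)
print(ctrl.read_state())
for n in ["scene","side","wrist"]:
    cv2.imwrite(f"pics/{n}0.png",ctrl.snapshot(n)); print(n,ctrl.get_calibration(n))
E
```

```text
pics
{'time': 0.0, 'q': array([ 1.149,  0.522, -0.036,  1.6  ,  0.021,  1.021, -0.113]), 'qd': array([-0.   ,  0.001,  0.   ,  0.   ,  0.003, -0.001, -0.001]), 'effort': array([  0.002, -92.71 ,   1.982, -36.993,   0.018,   0.008,  -0.   ]), 'position': array([ 215.241, -586.485,  303.308]), 'eef_rot': array([-3.14 ,  0.   ,  0.352]), 'force': array([ 0.429,  0.455, -0.823]), 'ft_torque': array([ 0.037,  0.01 , -0.012]), 'grip_width': 85.67542132437389}
scene {'fov_y': 42.68484385812317, 'cx': 247.87962476980402, 'cy': 199.4791150828853, 'pose': array([[   0.83 ,    0.376,   -0.412,  978.475],
       [   0.557,   -0.552,    0.62 , -759.716],
       [   0.006,   -0.745,   -0.667,  851.147],
       [   0.   ,    0.   ,    0.   ,    1.   ]])}
side {'fov_y': 57.8620407325452, 'cx': 255.2293221649718, 'cy': 184.3441720907585, 'pose': array([[   0.998,   -0.048,    0.037,  450.363],
       [  -0.059,   -0.648,    0.759, -620.053],
       [  -0.012,   -0.76 ,   -0.649,  569.071],
       [   0.   ,    0.   ,    0.   ,    1.   ]])}
wrist {'fov_y': 65.89954975740233, 'cx': 251.83330369040368, 'cy': 191.1769151135979, 'hand_eye': array([[ -0.001,  -0.955,  -0.295,  74.422],
       [  1.   ,  -0.001,   0.001,   0.813],
       [ -0.001,  -0.295,   0.955, -69.401],
       [  0.   ,   0.   ,   0.   ,   1.   ]])}
```

View pics/scene0.png

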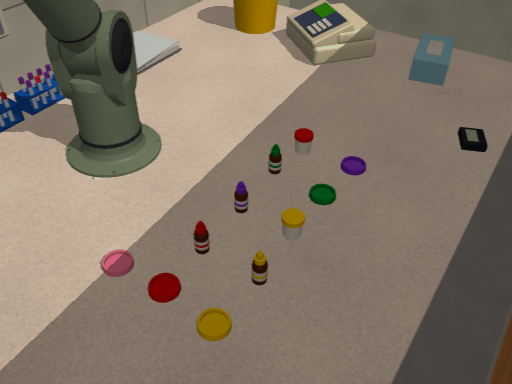

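View pics/side0.png

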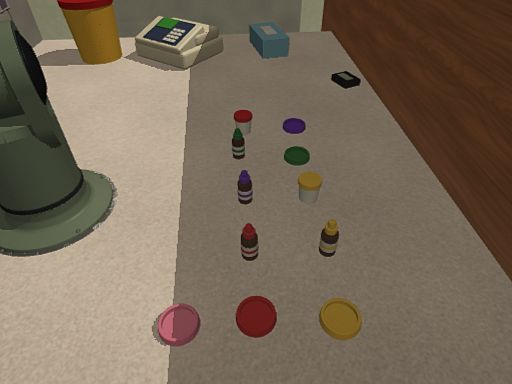

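View pics/wrist0.png

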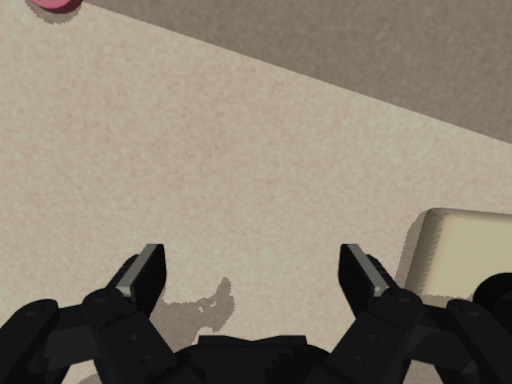

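Both fixed cameras show all four bottles and all four holders. The pink look-alike is at scene (117,263). I'll segment by colour and triangulate across the two views.

```bash
cat > h.py <<'E'
import cv2,numpy as np
from plant import ctrl
np.set_printoptions(precision=1,suppress=True)
HUE={'violet':[(120,145)],'yellow':[(20,30)],'green':[(55,85)],'red':[(0,4),(176,180)]}
def mask(im,c,smin=150,vmin=50):
    h=cv2.cvtColor(im,cv2.COLOR_BGR2HSV); m=np.zeros(im.shape[:2],np.uint8)
    for a,b in HUE[c]: m|=cv2.inRange(h,(a,smin,vmin),(b,255,255))
    return m
def blobs(m,amin=12):
    n,l,s,c=cv2.connectedComponentsWithStats(m,connectivity=8)
    return [(s[i],c[i]) for i in range(1,n) if s[i,4]>=amin]
def cam(name,state=None):
    k=ctrl.get_calibration(name); f=192/np.tan(np.radians(k['fov_y']/2))
    if 'pose' in k: P=k['pose']
    else:
        from scipy.spatial.transform import Rotation as R
        T=np.eye(4);T[:3,:3]=R.from_euler('xyz',state['eef_rot']).as_matrix();T[:3,3]=state['position'];P=T@k['hand_eye']
    return f,k['cx'],k['cy'],P
def ray(c,p):
    f,cx,cy,P=c; d=P[:3,:3]@np.array([(p[0]-cx)/f,(p[1]-cy)/f,1]); return P[:3,3],d/np.linalg.norm(d)
def onz(c,p,z):
    o,d=ray(c,p); return o+d*(z-o[2])/d[2]
def tri(c1,p1,c2,p2):
    o1,d1=ray(c1,p1);o2,d2=ray(c2,p2)
    s=np.linalg.lstsq(np.c_[d1,-d2],o2-o1,rcond=None)[0]
    a=o1+s[0]*d1;b=o2+s[1]*d2; return (a+b)/2,np.linalg.norm(a-b)
E
python3 - <<'E'
from h import *
for n in ['scene','side']:
    im=cv2.imread(f'pics/{n}0.png')
    for c in HUE:
        for s,ce in blobs(mask(im,c)): print(n,c,s,ce)
E
```

```text
scene violet [44 65  7 13 44] [47. 71.]
scene violet [37 69  5  6 23] [39.1 71.5]
scene violet [28 73  5  7 25] [30.  75.6]
scene violet [19 77  5  7 25] [20.9 80.1]
scene violet [26 80  5  7 25] [28.2 83.1]
scene violet [341 156  25  19 372] [353.1 165.4]
scene violet [236 182  10  12  88] [240.8 188.1]
scene violet [235 203  13   4  17] [240.8 204.7]
scene yellow [ 234    0   44   34 1324] [255.   15.4]
scene yellow [282 208  23  20 377] [292.8 217.8]
scene yellow [254 251  12  15 137] [259.6 258.6]
scene yellow [252 273  15   6  33] [258.8 276.4]
scene yellow [197 308  35  33 928] [213.6 324.1]
scene green [272 144   8  12  69] [275.3 150.1]
scene green [270 165  10   3  15] [274.3 166.1]
scene green [309 184  27  21 441] [322.2 194. ]
scene red [34 76  7  7 32] [37.2 78.6]
scene red [ 0 92  7  8 37] [ 3.  95.3]
scene red [295 128  18  15 222] [303.5 135. ]
scene red [195 221  12  14 122] [200.2 228.2]
scene red [195 243  14   5  26] [201.9 245.6]
scene red [148 273  33  30 777] [163.9 287.3]
side violet [283 118  22  15 258] [293.5 125.4]
side violet [239 170  10  10  54] [243.9 175.1]
side violet [238 193  11   4  12] [243.2 195.1]
side yellow [  62    3   60   61 2279] [95.1 33.7]
side yellow [298 172  24  19 371] [309.5 180.8]
side yellow [325 219  13  16 156] [330.9 227.3]
side yellow [320 243  16   7  36] [327.5 247.2]
side yellow [ 319  298   42   42 1384] [340.  318.6]
side green [156  18  24  11 154] [167.1  22.8]
side green [285 147  10   7  12] [288.8 149. ]
side red [ 57   0  56  10 429] [82.6  3.6]
side red [234 110  18  13 194] [242.4 115.8]
side red [243 223  12  17 155] [248.4 231.6]
side red [241 248  17   6  34] [249.1 251.1]
side red [ 236  296   40   41 1317] [255.6 316.1]
```

```bash
cat >> h.py <<'E'
SEED={'scene':{'B':dict(violet=(241,188),yellow=(260,259),green=(275,150),red=(200,228)),'H':dict(violet=(353,165),yellow=(214,324),green=(322,194),red=(164,287)),'P':dict(yellow=(293,218),red=(303,135))},
'side':{'B':dict(violet=(244,175),yellow=(331,227),green=(238,136),red=(248,232)),'H':dict(violet=(293,125),yellow=(340,319),green=(297,156),red=(256,316)),'P':dict(yellow=(310,181),red=(242,116))}}
def near(im,c,p,hull=False):
    m=mask(im,c,120,30); 
    b=[x for x in blobs(m,20)]; s,ce=min(b,key=lambda x:np.hypot(*(x[1]-p)))
    if hull:
        mm=np.zeros_like(m);x,y,w,h=s[:4];mm[y:y+h,x:x+w]=m[y:y+h,x:x+w]
        H=cv2.convexHull(cv2.findNonZero(mm));M=cv2.moments(H);ce=np.array([M['m10']/M['m00'],M['m01']/M['m00']])
    return s,ce
E
python3 - <<'E'
from h import *
im={n:cv2.imread(f'pics/{n}0.png') for n in ['scene','side']}; C={n:cam(n) for n in im}
for k in 'BHP':
    for c in SEED['scene'][k]:
        r=[near(im[n],c,SEED[n][k][c],k=='H') for n in im]
        p,e=tri(C['scene'],r[0][1],C['side'],r[1][1])
        zz={'B':71,'H':9,'P':55}[k]
        print(k,c,p,'gap',round(e,1),'r',np.hypot(p[0],p[1]).round(),*[onz(C[n],x[1],zz)[:2] for n,x in zip(im,r)],r[0][0][4],r[1][0][4])
E
```

```text
B violet [455.   -3.3  64.7] gap 0.5 r 455.0 [459.3  -9.6] [454.9 -10.6] 89 106
B yellow [ 618.3 -170.7   66. ] gap 0.3 r 641.0 [ 620.6 -174.6] [ 616.6 -174.9] 141 161
B green [443.7 177.8  65.7] gap 0.7 r 478.0 [447.6 170.9] [443.7 170. ] 73 72
B red [ 458.  -169.1   64.6] gap 0.1 r 488.0 [ 462.3 -174. ] [ 457.9 -174.8] 125 158
H violet [618.9 315.4   2.9] gap 0.2 r 695.0 [621.6 307.5] [617.1 305.6] 380 273
H yellow [ 607.8 -322.9    2.4] gap 1.6 r 688.0 [ 610.5 -325.4] [ 605.9 -327.3] 943 1410
H green [603.7 157.1   2.6] gap 0.7 r 624.0 [606.7 149.7] [602.  148.9] 448 332
H red [ 462.6 -308.4    1. ] gap 1.6 r 556.0 [ 467.1 -311.7] [ 462.4 -313.7] 787 1341
P yellow [606.6  -8.6  49.3] gap 0.5 r 607.0 [609.1 -13.5] [604.9 -15.7] 385 382
P red [460.7 307.5  48.2] gap 0.3 r 554.0 [465.2 298.2] [460.5 295.6] 233 200
```

Request:
jog_arm:
  motion: [0.15,0.25,0,0,0,0,1,0.3,0.5,0,0,0,0,1,0.45,0.75,0,0,0,0,1,0.6,1,0,0,0,0,1]

```text
time: 0.65
position: [305.8, -435.4, 303.8]
eef_rot: [-3.141, 0.0, 0.352]
force: [1.3, 0.2, -0.5]
grip_width: 85.6
```

Request:
jog_arm:
  motion: [0.2,0.33,0,0,0,0,1,0.4,0.66,0,0,0,0,1,0.6,1,0,0,0,0,1]

```text
time: 1.02
position: [396.0, -285.1, 303.9]
eef_rot: [3.141, -0.0, 0.351]
force: [1.0, -0.7, 0.4]
grip_width: 85.3
```

Request:
jog_arm:
  motion: [0.13,0.33,0,0,0,0,1,0.26,0.66,0,0,0,0,1,0.4,1,0,0,0,0,1]

```text
time: 1.4
position: [455.7, -135.2, 304.0]
eef_rot: [3.141, -0.0, 0.351]
force: [-0.3, -0.1, -0.2]
grip_width: 85.4
```

Request:
jog_arm:
  motion: [0,0.3,-0.1,0,0,0,1,0,0.6,-0.2,0,0,0,1,0,0.85,-0.3,0,0,0,1,0,0.85,-0.3,0,0,0,1]

```text
time: 1.9
position: [454.9, -6.8, 258.1]
eef_rot: [-3.14, 0.001, 0.356]
force: [-0.9, -0.7, 0.9]
grip_width: 85.4
```

```bash
python3 - <<'E'
from h import *
s=ctrl.read_state();print(s['time'],s['position'],s['eef_rot'],s['q'])
cv2.imwrite("pics/w1.png",ctrl.snapshot('wrist'))
E
```

```text
1.9 [454.9  -6.8 258.1] [-3.1  0.   0.4] [ 0.1  0.3 -0.3  2.1  0.1  0.8 -1.5]
```

View pics/w1.png

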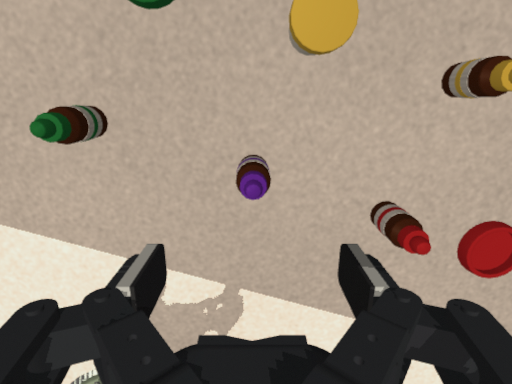

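The violet bottle (bulb at about 254,185) is centred ahead of the jaws. The green, red and yellow bottles and some of the holders are in view too. I'll measure them from here.

```bash
python3 - <<'E'
from h import *
s=ctrl.read_state();W=cam('wrist',s);im=cv2.imread('pics/w1.png')
sc=cv2.imread('pics/scene0.png');sd=cv2.imread('pics/side0.png');S=cam('scene');D=cam('side')
for c in HUE:
    for b,ce in blobs(mask(im,c,120,30),60):
        print(c,b,ce,'z75',onz(W,ce,75)[:2],'z9',onz(W,ce,9)[:2])
for k,c,p in [('B','violet',(254,183)),('B','green',(52,127)),('B','red',(411,238)),('H','red',(490,249)),('P','yellow',(323,23))]:
    _,ce=near(im,c,p,k=='H')
    for C,i,n in((S,sc,'scene'),(D,sd,'side')):
        q=near(i,c,SEED[n][k][c],k=='H')[1]; print(k,c,n,*tri(W,ce,C,q))
E
```

```text
violet [240 171  27  28 604] [252.9 184.8] z75 [457.7  -9.5] z9 [440.  -16.4]
yellow [ 289    0   70   54 3119] [322.4  23.4] z75 [595.6 -14.8] z9 [614. -23.]
yellow [455  60  19  37 170] [460.2  79.1] z75 [ 597.6 -134.7] z9 [ 616.4 -174.1]
yellow [490  60  22  32 570] [501.8  76.3] z75 [ 610.9 -164.7] z9 [ 633.2 -212. ]
green [130   0  42   8 242] [151.2   2.8] z75 [563.9 110.8] z9 [574.  135.4]
green [ 83 107  15  31  76] [ 92.9 121.4] z75 [463.1 134.6] z9 [446.9 165.4]
green [ 30 113  41  29 902] [ 51.1 126.7] z75 [446.7 166.6] z9 [426.2 205.7]
red [377 207  26  23 101] [385.4 214.5] z75 [ 473.1 -133.3] z9 [ 459.5 -172.4]
red [ 458  221   54   57 2534] [486.9 249.3] z75 [ 474.8 -240.8] z9 [ 461.6 -307.9]
red [397 225  34  30 734] [413.7 239.6] z75 [ 459.7 -170.2] z9 [ 442.6 -218.9]
B violet scene [457.8  -9.5  70.8] 2.5594729667312386
B violet side [455.6  -9.9  70.2] 1.5308300061184363
B green scene [446.8 169.4  71.6] 2.9070129906513906
B green side [444.5 169.6  70.7] 1.8189232553525396
B red scene [ 459.9 -173.1   70. ] 2.9914053373556158
B red side [ 458.2 -173.9   69.9] 0.4931299437070854
H red scene [ 462.8 -309.9    5.6] 4.0095750148460105
H red side [ 461.7 -311.6    5.4] 1.6421946306315518
P yellow scene [605.3 -15.1  53.4] 8.546255302358883
P yellow side [602.8 -17.3  55.9] 3.563480856919108
```

Request:
jog_arm:
  motion: [0.015,0,-0.3,0,0,0,1,0.015,0,-0.6,0,0,0,1,0.015,0,-0.8,0,0,0,1,0.015,0,-0.8,0,0,0,1]

```text
time: 2.45
position: [456.9, -10.2, 137.8]
eef_rot: [-3.141, 0.003, 0.351]
force: [1.2, -0.4, 0.7]
grip_width: 85.4
```

```bash
python3 - <<'E'
from h import *
s=ctrl.read_state();W=cam('wrist',s);im=ctrl.snapshot('wrist')
cv2.imwrite("pics/w2.png",im);print(s['time'],s['position'])
_,ce=near(im,'violet',(252,190));p=onz(W,ce,71);print(ce,p)
E
```

```text
2.45 [456.9 -10.2 137.8]
[247.6 196.8] [484.   1.  71.]
```

View pics/w2.png

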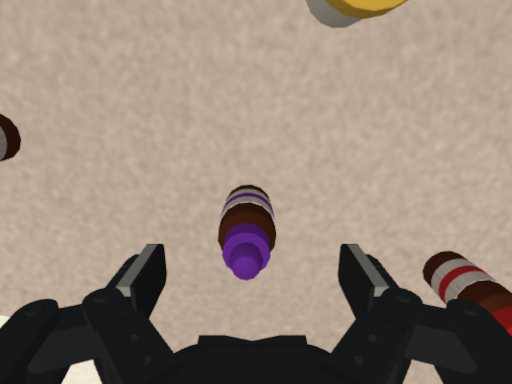

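The violet bottle is between the pads: collar and bulb at (246,251), pads at columns 150 and 350. The script picked the label stripe by mistake, so I'll recompute for the collar and bulb.

```bash
python3 - <<'E'
from h import *
s=ctrl.read_state();W=cam('wrist',s);im=cv2.imread("pics/w2.png")
_,ce=near(im,'violet',(246,251));print(ce,onz(W,ce,71),s['position'])
E
```

```text
[246.  250.1] [456.8  -8.   71. ] [457.6 -10.  139.1]
```

Request:
jog_arm:
  motion: [0,0.008,-0.12,0,0,0,1,0,0.008,-0.24,0,0,0,1,0,0.008,-0.29,0,0,0,1,0,0.008,-0.29,0,0,0,0.2,0,0.008,-0.29,0,0,0,-0.2]
  grip_force: 30

```text
time: 3.12
position: [458.0, -8.1, 96.3]
eef_rot: [3.141, -0.001, 0.351]
force: [-0.9, -1.1, 0.1]
grip_width: 51.6
```

Request:
jog_arm:
  motion: [0,0,0,0,0,0,-1,0,0,0,0,0,0,-1,0,0,0,0,0,0,-1,0,0,0,0,0,0,-1]

```text
time: 3.62
position: [457.9, -8.1, 96.0]
eef_rot: [3.141, -0.001, 0.352]
force: [-1.0, 0.5, 11.3]
grip_width: 33.0
```

Request:
jog_arm:
  motion: [0,0,0.1,0,0,0,-1,0,0,0.35,0,0,0,-1,0,0,0.65,0,0,0,-1,0,0,0.9,0,0,0,-1]

```text
time: 4.12
position: [457.4, -8.0, 233.0]
eef_rot: [3.141, -0.001, 0.352]
force: [-0.6, -0.3, -1.4]
grip_width: 33.0
```

```bash
python3 - <<'E'
from h import *
s=ctrl.read_state();print(s['position'],s['force'],s['grip_width'])
cv2.imwrite("pics/w3.png",np.hstack([ctrl.snapshot('wrist')[:,:],ctrl.snapshot('side')[60:384,150:430][:, :280].copy() if 0 else cv2.resize(ctrl.snapshot('side')[80:272,170:316],(288,384))]))
E
```

```text
[457.4  -8.  233. ] [-0.6 -0.3 -1.4] 33.02052876131311
```

View pics/w3.png

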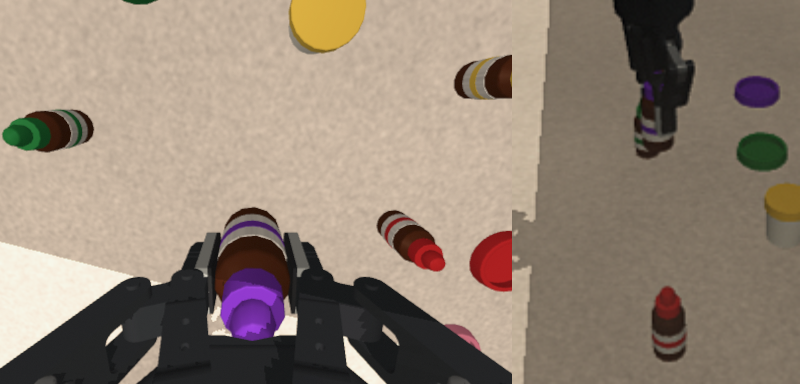

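The violet bottle is gripped upright at 33 mm wide and clear of the bench. Next I move toward the violet holder.

Request:
jog_arm:
  motion: [0.12,0.2,0,0,0,0,-1,0.3,0.5,0,0,0,0,-1,0.45,0.75,0,0,0,0,-1,0.6,1,0,0,0,0,-1]

```text
time: 4.72
position: [547.9, 143.2, 230.4]
eef_rot: [3.142, 0.0, 0.352]
force: [-0.4, -0.5, -0.1]
grip_width: 33.3
```

Request:
jog_arm:
  motion: [0.1,0.25,0,0,0,0,-1,0.2,0.5,0,0,0,0,-1,0.3,0.75,0,0,0,0,-1,0.35,0.9,0,0,0,0,-1,0.35,0.9,0,0,0,0,-1]

```text
time: 5.35
position: [599.5, 278.8, 229.9]
eef_rot: [-3.141, 0.001, 0.354]
force: [-0.4, -0.2, -0.8]
grip_width: 32.8
```

```bash
python3 - <<'E'
from h import *
s=ctrl.read_state();W=cam('wrist',s);im=ctrl.snapshot('wrist')
cv2.imwrite("pics/w4.png",im);print(s['time'],s['position'],s['eef_rot'])
for c in ['violet','green']:
  for b,ce in blobs(mask(im,c,120,30),150): print(c,b,ce,onz(W,ce,9))
E
```

```text
5.35 [599.5 278.8 229.9] [-3.1  0.   0.4]
violet [ 195  112   70   72 3909] [229.5 147.6] [619.7 308.7   9. ]
violet [220 221  62  24 265] [250.1 227.3] [546.8 260.4   9. ]
violet [ 221  268   64   73 3722] [252.4 304.5] [455.9 224.2   9. ]
green [ 332  181   69   64 3450] [365.8 212.6] [604.5 152.2   9. ]
```

View pics/w4.png

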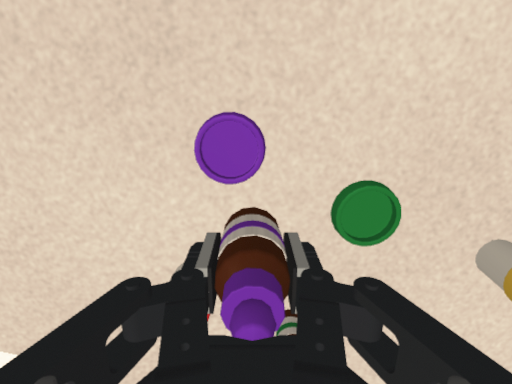

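The violet holder is at (230,148) and the green one at (366,213), both fully visible. I'll check their heights against the fixed views.

```bash
python3 - <<'E'
from h import *
s=ctrl.read_state();W=cam('wrist',s)
im=cv2.imread('pics/w4.png')
for c,p in (('violet',(230,148)),('green',(366,213))):
  for n in('scene','side'):
    q=near(cv2.imread(f'pics/{n}0.png'),c,SEED[n]['H'][c],True)[1]
    print(c,n,*tri(W,near(im,c,p,True)[1],cam(n),q))
print(s['position'])
E
```

```text
violet scene [620.8 307.1   9.4] 1.7298071758050744
violet side [618.5 307.3   7.6] 2.2555650598551233
green scene [605.4 150.4   8.5] 2.0483579663721914
green side [603.2 150.    7.9] 2.078986555033972
[599.6 277.2 230. ]
```

Request:
jog_arm:
  motion: [0.131,0.204,0,0,0,0,-1,0.131,0.204,-0.2,0,0,0,-1,0.131,0.204,-0.45,0,0,0,-1,0.131,0.204,-0.65,0,0,0,-1,0.131,0.204,-0.75,0,0,0,-1]

```text
time: 6.02
position: [619.3, 306.1, 116.4]
eef_rot: [3.141, 0.002, 0.351]
force: [0.0, 0.2, -0.4]
grip_width: 32.8
```

Request:
jog_arm:
  motion: [0,0,-0.06,0,0,0,-1,0,0,-0.11,0,0,0,-1,0,0,-0.12,0,0,0,-1,0,0,-0.12,0,0,0,-1]

```text
time: 6.52
position: [620.0, 307.7, 100.5]
eef_rot: [-3.141, -0.001, 0.352]
force: [-0.3, 0.4, -0.8]
grip_width: 32.7
```

```bash
python3 - <<'E'
from h import *
s=ctrl.read_state();print(s['time'],s['position'],s['force'],s['grip_width'])
im=ctrl.snapshot('wrist');cv2.imwrite("pics/w5.png",im)
E
```

```text
6.525 [620.  307.7 100.5] [-0.3  0.4 -0.8] 32.72115062099611
```

View pics/w5.png

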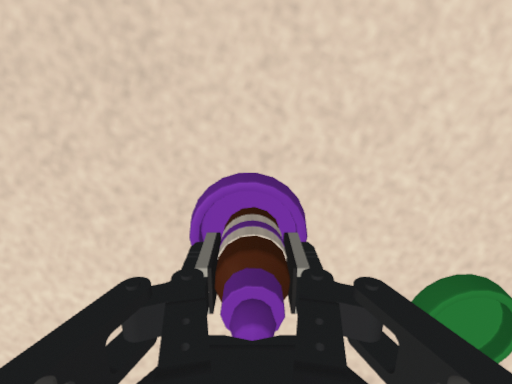

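The bottle is inside the recess and roughly centred. I'll lower it until it touches.

Request:
jog_arm:
  motion: [0,0,-0.006,0,0,0,-1,0,0,-0.012,0,0,0,-1]

```text
time: 6.82
position: [620.2, 308.0, 100.0]
eef_rot: [-3.141, -0.002, 0.352]
force: [-8.6, -5.6, 31.5]
grip_width: 33.0
```

Request:
jog_arm:
  motion: [0,0,0.006,0,0,0,-1,0,0,0.006,0,0,0,-0.1,0,0,0.006,0,0,0,0.2,0,0,0.006,0,0,0,0.4,0,0,0.006,0,0,0,0.6]

```text
time: 7.45
position: [619.7, 307.5, 98.9]
eef_rot: [3.142, 0.0, 0.352]
force: [-0.0, 0.3, -0.3]
grip_width: 68.0
```

Request:
jog_arm:
  motion: [0,0,0,0,0,0,1,0,0,0.1,0,0,0,1,0,0,0.3,0,0,0,1,0,0,0.6,0,0,0,1,0,0,0.95,0,0,0,1]

```text
time: 8.07
position: [619.5, 307.4, 243.6]
eef_rot: [-3.142, 0.0, 0.352]
force: [0.4, 0.7, -0.7]
grip_width: 85.5
```

```bash
python3 - <<'E'
from h import *
s=ctrl.read_state();print(s['time'],s['position'],s['force'],s['grip_width'])
im=ctrl.snapshot('wrist');cv2.imwrite("pics/w6.png",im)
E
```

```text
8.075 [619.5 307.4 243.6] [ 0.4  0.7 -0.7] 85.50453436115933
```

View pics/w6.png

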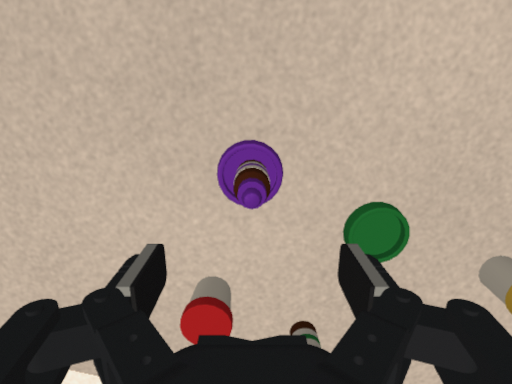

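The violet bottle stands centred in its holder, at (251,178). Next is yellow.

Request:
jog_arm:
  motion: [0,-0.2,0,0,0,0,1,0,-0.5,0,0,0,0,1,0,-0.8,0,0,0,0,1,0,-1,0,0,0,0,1]

```text
time: 8.62
position: [619.9, 155.2, 242.5]
eef_rot: [3.141, -0.001, 0.35]
force: [1.2, 0.5, 0.0]
grip_width: 85.7
```

Request:
jog_arm:
  motion: [0,-0.3,0,0,0,0,1,0,-0.6,0,0,0,0,1,0,-1,0,0,0,0,1]

```text
time: 9.0
position: [619.8, 7.1, 242.5]
eef_rot: [-3.141, -0.001, 0.354]
force: [1.7, -0.7, 0.6]
grip_width: 85.6
```

Request:
jog_arm:
  motion: [0,-0.3,0,0,0,0,1,0,-0.6,0,0,0,0,1,0,-0.8,0,0,0,0,1,0,-1,0,0,0,0,1,0,-1,0,0,0,0,1]

```text
time: 9.62
position: [619.5, -145.2, 242.2]
eef_rot: [3.14, -0.0, 0.348]
force: [-0.4, 0.6, -0.3]
grip_width: 85.4
```

```bash
cat >> h.py <<'E'
def look(name,items):
    s=ctrl.read_state();W=cam('wrist',s);im=ctrl.snapshot('wrist');cv2.imwrite(f"pics/{name}.png",im)
    print(s['time'],s['position'],s['eef_rot'],s['grip_width'])
    for k,c in items:
      for b,ce in blobs(mask(im,c,120,30),150):
        print(k,c,b,ce,'B71',onz(W,ce,71)[:2],'H9',onz(W,ce,9)[:2])
        for n in('scene','side'):
            q=near(cv2.imread(f'pics/{n}0.png'),c,SEED[n][k][c],k=='H')[1]; p,e=tri(W,ce,cam(n),q)
            if e<8: print('   ',n,p,round(e,1))
E
python3 -c "
from h import *
look('w7',[('B','yellow'),('H','yellow')])"
```

```text
9.625 [ 619.5 -145.2  242.2] [ 3.1 -0.   0.3] 85.41742935691052
B yellow [  69  119   69   63 3428] [102.8 149.4] B71 [612.2 -20.2] H9 [592.2   5.7]
B yellow [267 188  29  31 694] [280.6 203. ] B71 [ 618.4 -173.3] H9 [ 600.  -186.9]
    scene [ 618.9 -173.4   69.5] 1.9
    side [ 617.5 -173.5   69.2] 0.7
B yellow [ 364  206   67   61 3141] [396.7 236.2] B71 [ 624.4 -282.4] H9 [ 607.6 -324.1]
H yellow [  69  119   69   63 3428] [102.8 149.4] B71 [612.2 -20.2] H9 [592.2   5.7]
H yellow [267 188  29  31 694] [280.6 203. ] B71 [ 618.4 -173.3] H9 [ 600.  -186.9]
H yellow [ 364  206   67   61 3141] [396.7 236.2] B71 [ 624.4 -282.4] H9 [ 607.6 -324.1]
    scene [ 608.5 -324.6    7.6] 2.6
    side [ 606.7 -325.9    6.3] 0.2
```

View pics/w7.png

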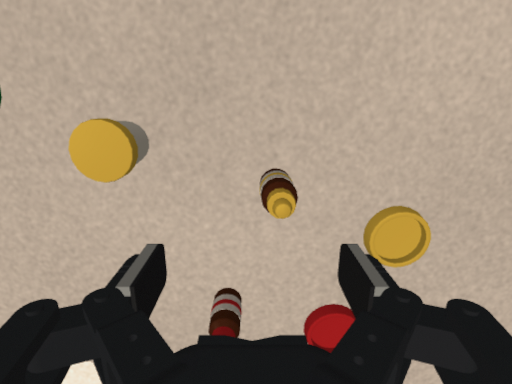

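The yellow bottle is at (281,203) and its holder at (397,236); heights agree with the sizes given. Moving above the bottle.

Request:
jog_arm:
  motion: [-0.01,-0.2,0,0,0,0,1,-0.01,-0.2,-0.25,0,0,0,1,-0.01,-0.2,-0.5,0,0,0,1,-0.01,-0.2,-0.67,0,0,0,1,-0.01,-0.2,-0.67,0,0,0,1]

```text
time: 10.3
position: [617.7, -171.1, 139.9]
eef_rot: [-3.14, 0.002, 0.353]
force: [0.4, -0.1, 0.2]
grip_width: 85.8
```

```bash
python3 -c "
from h import *
look('w8',[('B','yellow')])"
```

```text
10.3 [ 617.7 -171.1  139.9] [-3.1  0.   0.4] 85.76476538256769
B yellow [   0  121   28   83 1642] [ 10.9 163.8] B71 [620.8 -48.7] H9 [590.7  -5. ]
B yellow [231 193  48  17 157] [255.1 197.9] B71 [ 645.  -163.6] H9 [ 625.6 -171.4]
B yellow [ 232  223   48   55 2012] [255.3 249.2] B71 [ 618.6 -173.5] H9 [ 587.4 -185.8]
    scene [ 619.2 -173.6   70.2] 1.9
    side [ 617.4 -173.7   69.3] 0.7
B yellow [ 384  239   96   70 4586] [434.8 272.1] B71 [ 638.9 -268.1] H9 [ 616.9 -322.8]
```

Request:
jog_arm:
  motion: [0.003,-0.007,-0.12,0,0,0,1,0.003,-0.007,-0.24,0,0,0,1,0.003,-0.007,-0.3,0,0,0,1,0.003,-0.007,-0.3,0,0,0,0.2,0.003,-0.007,-0.3,0,0,0,-0.2]
  grip_force: 30

```text
time: 10.98
position: [618.9, -173.5, 96.3]
eef_rot: [3.141, -0.0, 0.352]
force: [1.1, 0.5, -0.5]
grip_width: 51.3
```

Request:
jog_arm:
  motion: [0,0,0,0,0,0,-1,0,0,0,0,0,0,-1,0,0,0,0,0,0,-1,0,0,0,0,0,0,-1]

```text
time: 11.48
position: [619.0, -173.5, 96.6]
eef_rot: [3.141, -0.001, 0.352]
force: [-1.4, 0.6, 5.9]
grip_width: 32.7
```

Request:
jog_arm:
  motion: [0,0,0.1,0,0,0,-1,0,0,0.35,0,0,0,-1,0,0,0.6,0,0,0,-1,0,0,0.7,0,0,0,-1]

```text
time: 11.98
position: [619.3, -173.7, 204.0]
eef_rot: [3.14, -0.003, 0.352]
force: [-0.3, -0.5, -1.4]
grip_width: 32.8
```

Request:
jog_arm:
  motion: [-0.02,-0.2,0,0,0,0,-1,-0.04,-0.5,0,0,0,0,-1,-0.06,-0.7,0,0,0,0,-1,-0.077,-0.8,0,0,0,0,-1,-0.077,-0.8,0,0,0,0,-1]

```text
time: 12.6
position: [606.8, -293.7, 200.8]
eef_rot: [-3.141, 0.0, 0.351]
force: [1.1, 0.7, -1.7]
grip_width: 32.7
```

```bash
python3 -c "
from h import *
look('w9',[('H','yellow'),('H','red')])"
```

```text
12.6 [ 606.8 -293.7  200.8] [-3.1  0.   0.4] 32.70721457491378
H yellow [ 245  158   76   75 3961] [284.8 191.8] B71 [ 626.7 -312.2] H9 [ 611.  -325.6]
    scene [ 610.9 -325.6    9.3] 0.4
    side [ 608.5 -325.8    4.2] 3.2
H yellow [219 219  67  27 342] [251.9 226.8] B71 [ 593.6 -299.6] H9 [ 567.6 -309.1]
H yellow [ 221  265   64   76 3831] [252.1 302.8] B71 [ 531.8 -322.3] H9 [ 486.6 -338.9]
H red [ 66 271  34  27 203] [ 87.8 279. ] B71 [ 508.7 -195.2] H9 [ 456.3 -172.3]
H red [206 293  26  44 529] [216.5 321. ] B71 [ 505.4 -301.1] H9 [ 452.  -311.1]
    side [ 460.  -312.9   14.2] 7.9
H red [  29  300   44   42 1042] [ 49.5 318.9] B71 [ 461.  -173.2] H9 [ 393.7 -143.3]
```

View pics/w9.png

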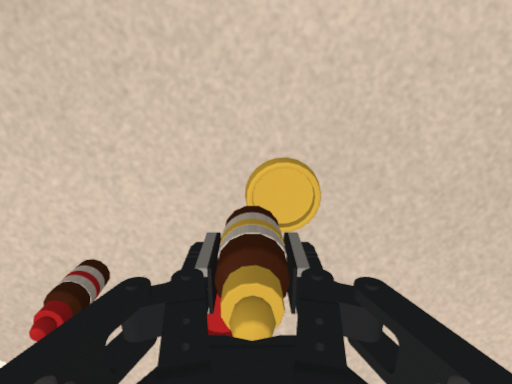

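The yellow holder is at (284,193), slightly covered by the held bottle, so I'll use (608,-325) from the clearer view.

Request:
jog_arm:
  motion: [0.006,-0.211,0,0,0,0,-1,0.006,-0.211,-0.15,0,0,0,-1,0.006,-0.211,-0.35,0,0,0,-1,0.006,-0.211,-0.53,0,0,0,-1,0.006,-0.211,-0.6,0,0,0,-1]

```text
time: 13.28
position: [608.1, -323.1, 109.6]
eef_rot: [-3.14, 0.001, 0.354]
force: [-0.1, -0.1, -1.0]
grip_width: 33.1
```

Request:
jog_arm:
  motion: [0,0,-0.04,0,0,0,-1,0,0,-0.06,0,0,0,-1,0,0,-0.06,0,0,0,-1]

```text
time: 13.65
position: [608.3, -325.1, 102.6]
eef_rot: [3.141, -0.001, 0.352]
force: [-0.4, -0.5, -0.9]
grip_width: 33.0
```

```bash
python3 -c "
from h import *
look('w10',[])"
```

```text
13.65 [ 608.3 -325.1  102.6] [ 3.1 -0.   0.4] 32.964737823905914
```

View pics/w10.png

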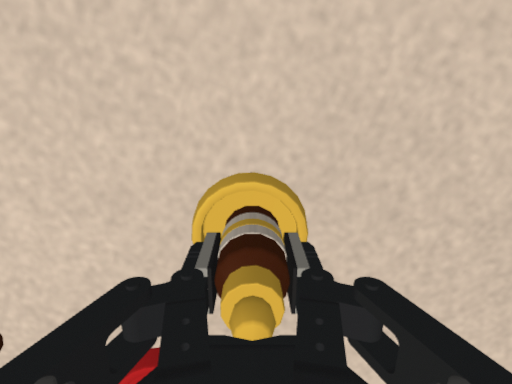

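The bottle is centred inside the yellow dish. I'll lower it gently until it touches.

Request:
jog_arm:
  motion: [0,0,-0.006,0,0,0,-1,0,0,-0.01,0,0,0,-1]

```text
time: 13.95
position: [608.1, -325.2, 100.7]
eef_rot: [3.141, -0.0, 0.352]
force: [-0.3, 0.7, 3.3]
grip_width: 33.1
```

Request:
jog_arm:
  motion: [0,0,-0.002,0,0,0,-1,0,0,-0.002,0,0,0,-0.1,0,0,-0.002,0,0,0,0.2,0,0,-0.002,0,0,0,0.4,0,0,0,0,0,0,0.6]

```text
time: 14.58
position: [608.0, -325.1, 100.5]
eef_rot: [-3.142, 0.0, 0.352]
force: [1.2, -0.3, 1.0]
grip_width: 68.2
```

Request:
jog_arm:
  motion: [0,0,0,0,0,0,1,0,0,0.1,0,0,0,1,0,0,0.3,0,0,0,1,0,0,0.6,0,0,0,1,0,0,0.95,0,0,0,1]

```text
time: 15.2
position: [607.8, -325.0, 245.1]
eef_rot: [-3.141, 0.0, 0.352]
force: [0.1, -0.5, 0.3]
grip_width: 85.3
```

```bash
python3 -c "
from h import *
look('w11',[('H','red')])"
```

```text
15.2 [ 607.8 -325.   245.1] [-3.1  0.   0.4] 85.27425702967594
H red [ 169  251   60   57 2654] [198.6 279. ] B71 [ 508.2 -308.8] H9 [ 464.9 -311. ]
    scene [ 465.8 -311.1    8.7] 1.9
    side [ 462.4 -311.3    5. ] 0.5
H red [ 29 262  38  33 829] [ 47.5 277.8] B71 [ 460.5 -174.3] H9 [ 405.1 -142.3]
```

View pics/w11.png

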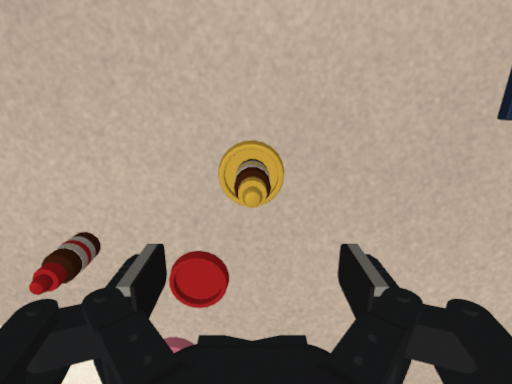

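The yellow bottle stands upright in its dish. Next is green.

Request:
jog_arm:
  motion: [-0.06,0.2,0,0,0,0,1,-0.15,0.5,0,0,0,0,1,-0.25,0.8,0,0,0,0,1,-0.3,1,0,0,0,0,1]

```text
time: 15.75
position: [562.5, -173.1, 244.1]
eef_rot: [3.141, -0.001, 0.353]
force: [0.1, 0.2, 0.4]
grip_width: 85.4
```

Request:
jog_arm:
  motion: [-0.1,0.3,0,0,0,0,1,-0.2,0.65,0,0,0,0,1,-0.3,1,0,0,0,0,1]

```text
time: 16.12
position: [517.6, -23.7, 243.9]
eef_rot: [3.141, -0.001, 0.351]
force: [1.4, 1.5, -0.2]
grip_width: 85.5
```

Request:
jog_arm:
  motion: [-0.1,0.3,0,0,0,0,1,-0.2,0.65,0,0,0,0,1,-0.3,1,0,0,0,0,1]

```text
time: 16.5
position: [472.6, 126.4, 243.9]
eef_rot: [3.141, -0.002, 0.351]
force: [-0.0, -0.7, -0.3]
grip_width: 85.5
```

Request:
jog_arm:
  motion: [-0.08,0.15,0,0,0,0,1,-0.16,0.3,0,0,0,0,1,-0.18,0.3,-0.2,0,0,0,1,-0.18,0.3,-0.4,0,0,0,1,-0.18,0.3,-0.4,0,0,0,1]

```text
time: 17.12
position: [445.4, 169.7, 182.4]
eef_rot: [3.141, 0.002, 0.352]
force: [0.5, 0.2, 0.4]
grip_width: 85.8
```

```bash
python3 -c "
from h import *
look('w12',[('B','green'),('H','green')])"
```

```text
17.125 [445.4 169.7 182.4] [3.1 0.  0.4] 85.77859316858124
B green [ 301    0  100   56 4356] [347.5  23.2] B71 [570.5 159.2] H9 [589.3 147.1]
B green [ 227  197   37   40 1140] [245.6 216.4] B71 [445.2 173. ] H9 [421.1 165.5]
    scene [445.6 173.   69.4] 1.8
    side [444.  172.8  69. ] 0.8
H green [ 301    0  100   56 4356] [347.5  23.2] B71 [570.5 159.2] H9 [589.3 147.1]
H green [ 227  197   37   40 1140] [245.6 216.4] B71 [445.2 173. ] H9 [421.1 165.5]
```

View pics/w12.png

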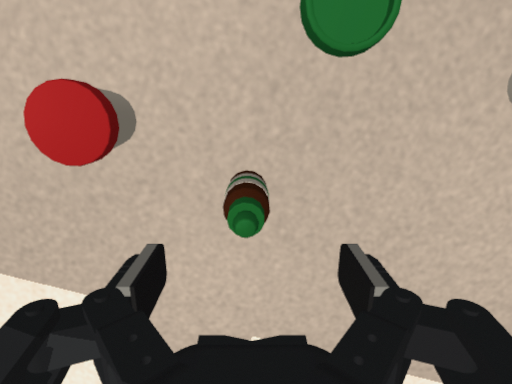

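The green bottle is between the jaws at (246,217) and about 2.5 mm off centre. I'll correct that while descending.

Request:
jog_arm:
  motion: [-0.005,0.017,-0.15,0,0,0,1,-0.005,0.017,-0.35,0,0,0,1,-0.005,0.017,-0.5,0,0,0,1,-0.005,0.017,-0.58,0,0,0,1,-0.005,0.017,-0.58,0,0,0,1]

```text
time: 17.8
position: [445.6, 172.5, 96.4]
eef_rot: [3.141, -0.0, 0.352]
force: [-0.0, -0.5, 0.9]
grip_width: 85.5
```

Request:
jog_arm:
  motion: [0,0,0,0,0,0,0.2,0,0,0,0,0,0,-0.2,0,0,0,0,0,0,-1,0,0,0,0,0,0,-1,0,0,0,0,0,0,-1]
  grip_force: 30

```text
time: 18.42
position: [445.6, 172.5, 96.5]
eef_rot: [3.142, -0.001, 0.352]
force: [-1.1, 0.0, 9.7]
grip_width: 32.8
```

Request:
jog_arm:
  motion: [0,0,0,0,0,0,-1,0,0,0.1,0,0,0,-1,0,0,0.35,0,0,0,-1,0,0,0.6,0,0,0,-1,0,0,0.7,0,0,0,-1]

```text
time: 19.05
position: [445.7, 172.5, 203.5]
eef_rot: [-3.142, -0.003, 0.351]
force: [0.2, -0.6, -1.0]
grip_width: 33.1
```

Request:
jog_arm:
  motion: [0.2,-0.03,0,0,0,0,-1,0.5,-0.07,0,0,0,0,-1,0.75,-0.12,0,0,0,0,-1,0.85,-0.145,0,0,0,0,-1,0.85,-0.145,0,0,0,0,-1]

```text
time: 19.68
position: [572.6, 150.4, 200.5]
eef_rot: [-3.141, 0.001, 0.351]
force: [-0.7, 0.5, -1.0]
grip_width: 33.3
```

```bash
python3 -c "
from h import *
look('w13',[('H','green')])"
```

```text
19.675 [572.6 150.4 200.5] [-3.1  0.   0.4] 33.334664319050226
H green [ 224  113   77   78 4747] [261.9 151.5] B71 [613.7 157.2] H9 [604.6 151.5]
    scene [605.1 151.6   7.2] 1.6
    side [603.4 151.6   6.8] 1.8
H green [220 219  62  24 248] [250.6 225.3] B71 [560.3 145.8] H9 [534.5 136.7]
H green [ 221  266   63   75 3792] [252.2 302.9] B71 [497.7 121.6] H9 [452.4 104.9]
```

View pics/w13.png

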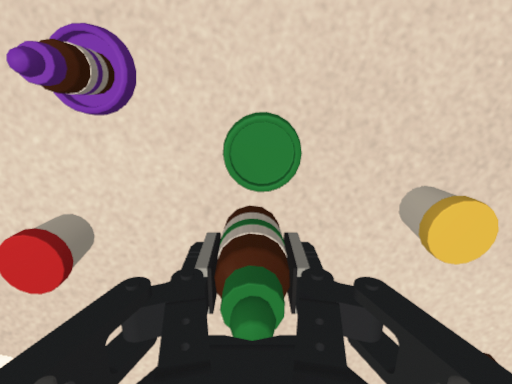

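The green holder, at (262,151), is unobstructed, and the violet bottle is still standing. Placing the green bottle.

Request:
jog_arm:
  motion: [0.208,0.002,0,0,0,0,-1,0.208,0.002,-0.15,0,0,0,-1,0.208,0.002,-0.35,0,0,0,-1,0.208,0.002,-0.53,0,0,0,-1,0.208,0.002,-0.6,0,0,0,-1]

```text
time: 20.35
position: [602.4, 151.4, 109.9]
eef_rot: [-3.141, 0.002, 0.353]
force: [-0.1, -0.4, -0.7]
grip_width: 32.8
```

Request:
jog_arm:
  motion: [0,0,-0.04,0,0,0,-1,0,0,-0.06,0,0,0,-1,0,0,-0.06,0,0,0,-1]

```text
time: 20.72
position: [604.1, 151.1, 102.5]
eef_rot: [3.142, -0.001, 0.352]
force: [0.2, -0.5, 0.3]
grip_width: 33.1
```

```bash
python3 -c "
from h import *
look('w14',[])"
```

```text
20.725 [604.1 151.1 102.5] [ 3.1 -0.   0.4] 33.12694941603368
```

View pics/w14.png

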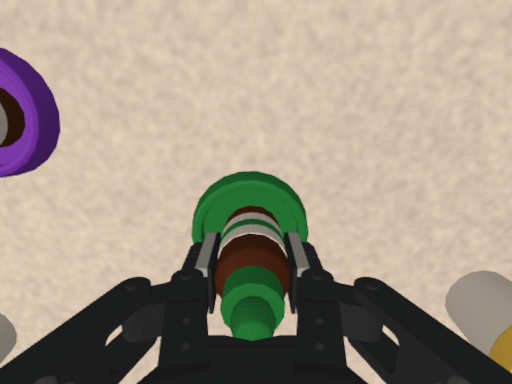

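Centred in the green dish. I'll touch down and release.

Request:
jog_arm:
  motion: [0,0,-0.006,0,0,0,-1,0,0,-0.01,0,0,0,-1]

```text
time: 21.02
position: [604.1, 151.0, 100.7]
eef_rot: [3.142, -0.0, 0.352]
force: [0.0, -0.2, 3.4]
grip_width: 33.2
```

Request:
jog_arm:
  motion: [0,0,-0.002,0,0,0,-1,0,0,-0.002,0,0,0,-0.1,0,0,-0.002,0,0,0,0.2,0,0,-0.002,0,0,0,0.4,0,0,0,0,0,0,0.6]

```text
time: 21.65
position: [603.9, 151.0, 100.5]
eef_rot: [-3.142, 0.0, 0.352]
force: [0.6, -0.3, 0.1]
grip_width: 68.5
```

Request:
jog_arm:
  motion: [0,0,0,0,0,0,1,0,0,0.1,0,0,0,1,0,0,0.3,0,0,0,1,0,0,0.6,0,0,0,1,0,0,0.95,0,0,0,1]

```text
time: 22.28
position: [603.6, 150.9, 245.1]
eef_rot: [-3.141, 0.0, 0.352]
force: [0.4, 0.3, 1.0]
grip_width: 86.1
```

```bash
python3 -c "
from h import *
look('w15',[])"
```

```text
22.275 [603.6 150.9 245.1] [-3.1  0.   0.4] 86.0778200917675
```

View pics/w15.png

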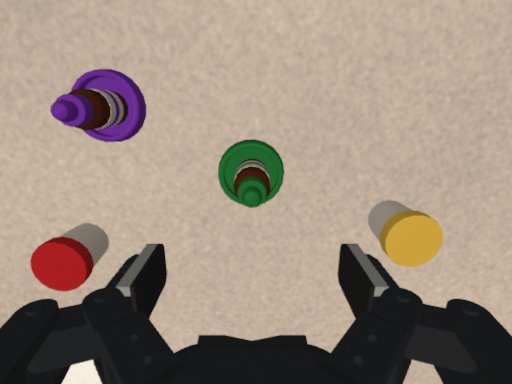

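The green bottle stands in its holder. Next is red.

Request:
jog_arm:
  motion: [-0.08,-0.2,0,0,0,0,1,-0.2,-0.5,0,0,0,0,1,-0.32,-0.8,0,0,0,0,1,-0.4,-1,0,0,0,0,1]

```text
time: 22.82
position: [543.2, -1.1, 244.0]
eef_rot: [3.141, -0.0, 0.35]
force: [0.6, -0.3, 0.7]
grip_width: 85.0
```

Request:
jog_arm:
  motion: [-0.13,-0.33,0,0,0,0,1,-0.26,-0.66,0,0,0,0,1,-0.4,-1,0,0,0,0,1]

```text
time: 23.2
position: [483.4, -150.4, 244.1]
eef_rot: [3.141, -0.001, 0.352]
force: [0.0, -0.5, -0.1]
grip_width: 85.5
```

Request:
jog_arm:
  motion: [-0.1,-0.12,0,0,0,0,1,-0.16,-0.165,-0.1,0,0,0,1,-0.16,-0.165,-0.3,0,0,0,1,-0.16,-0.165,-0.4,0,0,0,1,-0.16,-0.165,-0.4,0,0,0,1]

```text
time: 23.82
position: [459.9, -173.5, 182.8]
eef_rot: [-3.141, 0.001, 0.352]
force: [-0.6, 0.4, 0.3]
grip_width: 85.4
```

```bash
python3 -c "
from h import *
look('w16',[('B','red'),('H','red')])"
```

```text
23.825 [ 459.9 -173.5  182.8] [-3.1  0.   0.4] 85.3894544043354
B red [ 230  197   39   42 1211] [249.  217.5] B71 [ 459.8 -172.5] H9 [ 435.7 -180.7]
    scene [ 459.9 -172.5   69. ] 1.8
    side [ 458.3 -172.7   68.4] 0.9
B red [ 354  198   83   76 4599] [396.2 234.4] B71 [ 482.3 -269.3] H9 [ 465.9 -310.6]
    scene [ 502.7 -223.6  137.3] 6.0
H red [ 230  197   39   42 1211] [249.  217.5] B71 [ 459.8 -172.5] H9 [ 435.7 -180.7]
H red [ 354  198   83   76 4599] [396.2 234.4] B71 [ 482.3 -269.3] H9 [ 465.9 -310.6]
    scene [ 466.  -311.1    7.9] 0.8
    side [ 463.8 -312.4    6. ] 2.7
```

View pics/w16.png

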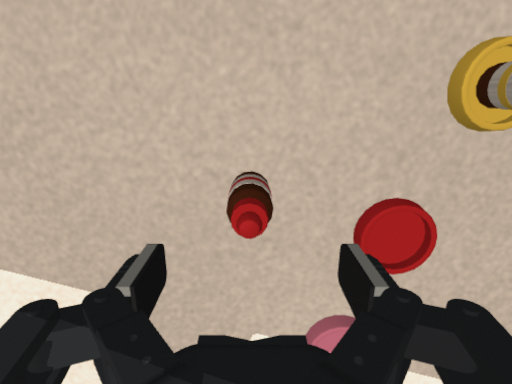

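The red bottle (249,217) is centred between the jaws. The red holder is at (396,235) and the pink look-alike at the bottom edge.

Request:
jog_arm:
  motion: [-0.002,0.005,-0.15,0,0,0,1,-0.002,0.005,-0.35,0,0,0,1,-0.002,0.005,-0.5,0,0,0,1,-0.002,0.005,-0.58,0,0,0,1,-0.002,0.005,-0.58,0,0,0,1]

```text
time: 24.5
position: [459.9, -172.9, 96.2]
eef_rot: [-3.142, 0.0, 0.352]
force: [-0.7, -0.3, 0.1]
grip_width: 85.4
```

Request:
jog_arm:
  motion: [0,0,0,0,0,0,0.2,0,0,0,0,0,0,-0.2,0,0,0,0,0,0,-1,0,0,0,0,0,0,-1,0,0,0,0,0,0,-1]
  grip_force: 30

```text
time: 25.12
position: [459.9, -173.1, 96.5]
eef_rot: [3.141, -0.001, 0.352]
force: [-2.4, 0.3, 9.1]
grip_width: 33.2
```

Request:
jog_arm:
  motion: [0,0,0,0,0,0,-1,0,0,0.1,0,0,0,-1,0,0,0.35,0,0,0,-1,0,0,0.6,0,0,0,-1,0,0,0.7,0,0,0,-1]

```text
time: 25.75
position: [460.1, -173.3, 203.5]
eef_rot: [3.14, -0.002, 0.351]
force: [-0.3, 0.1, -0.9]
grip_width: 33.1
```

Request:
jog_arm:
  motion: [0,-0.2,0,0,0,0,-1,0.015,-0.5,0,0,0,0,-1,0.03,-0.65,0,0,0,0,-1,0.03,-0.7,0,0,0,0,-1,0.03,-0.7,0,0,0,0,-1]

```text
time: 26.38
position: [464.0, -277.6, 200.8]
eef_rot: [-3.141, 0.0, 0.352]
force: [-0.2, 0.6, -1.1]
grip_width: 32.9
```

```bash
python3 -c "
from h import *
look('w17',[('H','red')])"
```

```text
26.375 [ 464.  -277.6  200.8] [-3.1  0.   0.4] 32.926927885755774
H red [ 247  159   76   75 3946] [286.7 193.4] B71 [ 483.2 -297.7] H9 [ 467.4 -311.7]
    scene [ 467.3 -311.7    9.1] 0.2
    side [ 464.3 -312.1    4.6] 4.0
H red [219 218  67  28 329] [252.2 226.1] B71 [ 451.3 -283.5] H9 [ 425.5 -293. ]
H red [ 219  265   66   76 3962] [251.8 302.5] B71 [ 389.2 -305.9] H9 [ 344.1 -322.5]
```

View pics/w17.png

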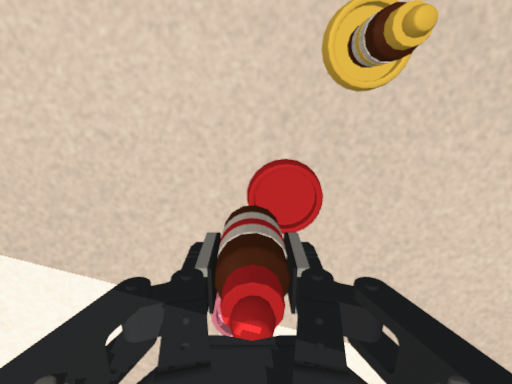

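The red bottle is held, and the red holder is at (286,195), partly covered. Placing at (465,-311).

Request:
jog_arm:
  motion: [0.005,-0.222,0,0,0,0,-1,0.005,-0.222,-0.15,0,0,0,-1,0.005,-0.222,-0.35,0,0,0,-1,0.005,-0.222,-0.53,0,0,0,-1,0.005,-0.222,-0.6,0,0,0,-1]

```text
time: 27.05
position: [464.8, -309.9, 109.9]
eef_rot: [-3.14, 0.001, 0.353]
force: [0.6, -0.5, -0.1]
grip_width: 33.2
```

Request:
jog_arm:
  motion: [0,0,-0.04,0,0,0,-1,0,0,-0.06,0,0,0,-1,0,0,-0.06,0,0,0,-1]

```text
time: 27.42
position: [465.1, -311.4, 102.4]
eef_rot: [3.141, -0.0, 0.352]
force: [0.4, -0.8, -0.9]
grip_width: 33.2
```

```bash
python3 -c "
from h import *
look('w18',[])"
```

```text
27.425 [ 465.1 -311.4  102.4] [ 3.1 -0.   0.4] 33.166935980261435
```

View pics/w18.png

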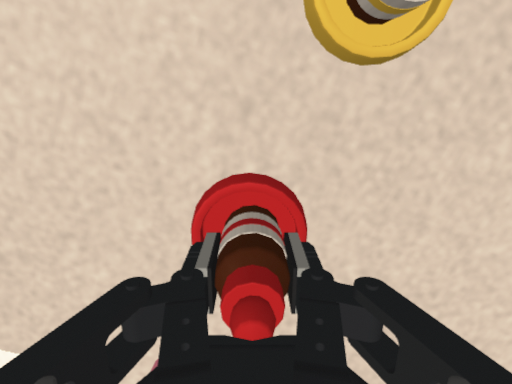

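Centred in the red dish. Touch down, release and lift.

Request:
jog_arm:
  motion: [0,0,-0.006,0,0,0,-1,0,0,-0.01,0,0,0,-1]

```text
time: 27.72
position: [465.0, -311.4, 100.7]
eef_rot: [3.141, -0.0, 0.352]
force: [-0.7, 0.5, 1.3]
grip_width: 33.3
```

Request:
jog_arm:
  motion: [0,0,-0.002,0,0,0,-1,0,0,-0.002,0,0,0,-0.1,0,0,-0.002,0,0,0,0.2,0,0,-0.002,0,0,0,0.4,0,0,0,0,0,0,0.6]

```text
time: 28.35
position: [464.9, -311.3, 100.5]
eef_rot: [-3.142, 0.0, 0.352]
force: [1.2, 0.3, -0.2]
grip_width: 68.2
```

Request:
jog_arm:
  motion: [0,0,0,0,0,0,1,0,0,0.1,0,0,0,1,0,0,0.3,0,0,0,1,0,0,0.6,0,0,0,1,0,0,0.95,0,0,0,1]

```text
time: 28.98
position: [464.6, -311.1, 245.1]
eef_rot: [-3.141, 0.0, 0.352]
force: [1.2, 0.3, 0.4]
grip_width: 85.2
```

Request:
jog_arm:
  motion: [0,0,0.2,0,0,0,1,-0.15,-0.3,0.3,0,0,0,1,-0.3,-0.6,0.4,0,0,0,1,-0.45,-0.9,0.4,0,0,0,1,-0.5,-1,0.4,0,0,0,1]

```text
time: 29.6
position: [387.8, -463.8, 304.0]
eef_rot: [3.141, 0.0, 0.348]
force: [-0.1, 0.3, -0.6]
grip_width: 85.6
```

```bash
python3 - <<'E'
from h import *
s=ctrl.read_state();print(s['time'],s['position'],s['qd'],s['force'])
im={n:ctrl.snapshot(n) for n in('scene','side')}
for n in im: cv2.imwrite(f'pics/{n}F.png',im[n])
for c in SEED['scene']['P']:
    for n in im: print(c,n,near(cv2.imread(f'pics/{n}0.png'),c,SEED[n]['P'][c])[1],near(im[n],c,SEED[n]['P'][c])[1])
cv2.imwrite('pics/fin.png',np.hstack([cv2.resize(im['scene'][110:360,80:390],(400,322)),cv2.resize(im['side'][100:350,140:390],(322,322))]))
E
```

```text
29.6 [ 387.8 -463.8  304. ] [ 0.1  0.1 -0.  -0.1 -0.   0.   0.2] [-0.1  0.3 -0.6]
yellow scene [292.7 217.7] [292.8 217.7]
yellow side [309.4 180.8] [309.4 180.8]
red scene [303.7 135. ] [303.7 135. ]
red side [242.4 115.9] [242.4 115.9]
```

View pics/fin.png

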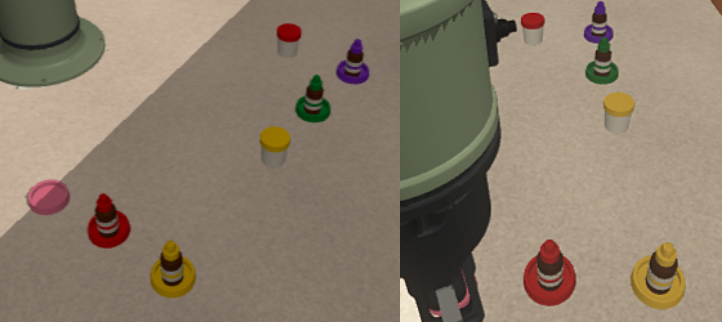

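All four bottles are upright in the holders of their own colour, and the pots are at the same pixels as at the start. I'll let the arm settle, then hand in.

Request:
jog_arm:
  motion: [0,0,0,0,0,0,1,0,0,0,0,0,0,1,0,0,0,0,0,0,1]

```text
time: 30.08
position: [390.5, -460.6, 303.1]
eef_rot: [-3.142, -0.0, 0.353]
force: [0.1, 0.5, -0.2]
grip_width: 85.6
```

```bash
python3 -c "
from h import *
s=ctrl.read_state();print(abs(s['qd']).max());print(ctrl.job_done())"
```

```text
0.004915873964011077
the job is handed in; nothing more can be done
None
```

All four dropper bottles are standing upright in the holders of their own colour. I placed them one at a time in the order violet, yellow, green, red, and handed the job in at about 30 s of the 102 s limit.

**Last checks:** The final scene and side pictures show every bottle upright in its dish. Both white pots are within 0.1 px of where they started. The pink look-alike was left alone. The arm was at rest and clear of everything at hand-in.

**What disagreed or went less well:**
- **Camera disagreement:** The two fixed cameras together put things about 6 mm too low, and singly they differed by about 4 mm in x. I used wrist-camera views combined with theirs instead; those gave heights within about 3 mm of the sizes given, apart from a few partly covered or edge-of-picture views.
- **Violet touchdown:** It pressed with about 32 N, under the 40 N limit and through the held bottle. I made the other three gentler, at about 3 N or less.

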